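# Sweep heat sinks into the scoop tray with a straightedge

## Task

Take the aluminium straightedge out of its wooden cradle and use it to sweep the five loose heat sinks across the mat together, as one group, over the lip of the grey scoop tray until all five are fully inside, lying flat behind the lip. They are greasy with old thermal paste, so never touch them with the robot itself, and do not shove the tray or disturb the cooler, the screwdriver or the mouse. Then stand the straightedge back on its edge, centred in both slots of the cradle, and let go.

Things in the scene. Friction and masses are not known exactly. Their poses are not given: they have to be found in the camera images.
- straightedge: Aluminium flat bar 220 mm long (x), 8 mm thick (y), 50 mm high (z), 240 g, standing on its long edge in the cradle's slots, free to be gripped from above at its middle. Origin: middle of its lower edge, z up. Same either way round but for a dark spot near one end. Gripped with the pads 12 mm below its top edge, its lowest 19 mm stay clear of the finger ends: more than any heat sink's height.
- cradle: Fixed wooden cradle: board 150 x 70 x 12 mm with two uprights at x = -50 and +50 mm (20 mm wide in x, 56 mm deep in y, tops 48 mm above the underside). Each has a slot along x at y = 0, 11 mm wide, floor 30 mm above the underside, mouth bevelled wider. Origin: centre of its underside, z up.
- tray: Loose grey sheet-steel scoop tray, 0.75 kg. Origin: centre of its underside, on the mat; its open mouth looks to its own -x. Floor 2 mm thick, flat from x = -60 to +60 mm; inner width 260 mm (y). Back and side walls 28 mm high, 3 mm thick. The heat sinks start on the mat before the mouth, within x = -240 to -95 mm, y = -90 to +90 mm of this frame, nothing else among them.
- cradle_home (a point): Point 30 mm above the cradle's origin, midway between the two slots at the level of their floors: the straightedge is home when its origin is here and its x axis lies along the cradle's x, either way round.
- tray_lip (a point): Middle of the line where the tray's flat floor begins, on its top side (tray x = -60 mm, 2 mm above the mat). From here the lip slopes down towards the mouth, to the mat at x = -75 mm: parts pushed along the mat ride up it. The straightedge must be carried over it, 3 to 8 mm above the mat.
- sink_a: Finned heat sink of plain aluminium, loose on the mat, fins up: 28 mm square, 14 mm tall, 18 g. Origin: centre of its underside, z up; fins run along its x.
- sink_b: Finned heat sink of plain aluminium, loose on the mat, fins up: 28 mm square, 14 mm tall, 18 g. Origin: centre of its underside, z up; fins run along its x.
- sink_c: Finned heat sink of plain aluminium, loose on the mat, fins up: 24 mm square, 12 mm tall, 12 g. Origin: centre of its underside, z up; fins run along its x.
- sink_d: Finned heat sink of plain aluminium, loose on the mat, fins up: 24 mm square, 12 mm tall, 12 g. Origin: centre of its underside, z up; fins run along its x.
- sink_e: Finned heat sink of plain aluminium, loose on the mat, fins up: 24 mm square, 12 mm tall, 12 g. Origin: centre of its underside, z up; fins run along its x.
- cooler: Bystander: a square processor cooler with a black fan on top, 80 x 80 mm, 58 mm tall, standing on the mat on the far side beyond the cradle. Origin: centre of its underside.
- screwdriver: Bystander: a black-handled screwdriver, 160 mm long along its x, lying on the mat alongside the tray and the heat sinks, on the side nearer the robot, about 180 mm off the tray's middle line. Origin: about the middle, at the underside.
- mouse: Bystander: a black computer mouse, 105 x 60 mm, 34 mm tall, on the mat on the far side of the heat sinks, about 190 mm off the tray's middle line. Origin: centre of its underside.
There are look-alikes about, which are no part of the job. Leave any black look-alike of the sink_d alone.

How it is judged:
By the outcome, as a careful person would: the job done as asked, in the order asked, and still so for the second after the job is handed in, with the robot touching nothing.
It also fails if it takes over 61 s, if anything falls off the work surface, if the arm or the gripper's body presses on something with over 40 N, if the wrist force passes 120 N, or if a joint passes its speed limit or range.

## Robot

A 6-joint arm with a two-finger parallel gripper is mounted at the origin on the work surface. World frame = base frame: x ahead of the robot, y to its left, z up, the work surface at z = 0. Lengths are in m, angles in rad, forces in N, time in s.
With the tool pointing down it reaches from about 0.4 to 0.825 m from the base axis. Payload 7 kg.
Tool frame: the origin (TCP) lies at the centre of the arm's flange, where the gripper is bolted on; the fingertips stand 178 mm ahead of it and the grasp point (between the pads) lies 159 mm ahead of it; z points along the fingers, y is the direction in which the jaws open and shut (so a half turn about z gives the same grasp; the last joint's range is limited). The gripper opens to 88 mm and grips with 3 to 60 N. Pads are 19 mm wide; open, the fingers measure 130 mm over their backs; the gripper's body (78 mm by 193 mm) begins 47 mm behind the grasp point.
Start: joints at [-0.848, 0.359, 0.012, 0, -1.224, -0.288], TCP at [0.284, -0.612, 0.405] pointing down, gripper open.
Joint ranges: [-3.07, 3.07], [-1.43, 2.12], [-1.02, 1.25], [-3.03, 1.67], [-3.05, -0], [-3.03, 3.03]. Speed limits (rad/s): [2.39, 2.39, 3.01, 3.14, 3.14, 3.14].

## Interface

Orientations are given as [roll, pitch, yaw] about the fixed x, y, z axes, in that order (R = Rz(yaw) Ry(pitch) Rx(roll)).
In Python, from station import arm gives the robot as it stands.
- The arm moves only by the shell command python3 -m handwheel 'ROWS' [OPENING] [FORCE]. ROWS is JSON, a list of rows, each a list of 4 numbers: the shift along the world's x, y, z in cm, then the turn about the world's z in rad. In form: [[dx, dy, dz, yaw], ...]. A call has 1 to 20 rows; each row shifts and turns the commanded pose from where the row before left it; what a row does not reach is not made up. A row lasts 1/10 s, in which the tool goes at most 50 mm and 8.59 degrees, less where a joint would pass 70% of its speed; a pose out of reach is approached as far as the arm can. A call is refused whole if a number of a shift passes 5 or a number of a turn 0.15, either way. A call with a gripper value outside its range is refused whole. OPENING is the closure, from 0 (fully open) to 1 (shut), set as the call begins (- or left out, the last holds). The fingers move at their own pace and stop on an object; FORCE is the grip in N (left out, the last holds). Time passes only in rows, so rows that do not move let the fingers close. It gives the time, the measured TCP pose, the force and the opening at its end, in the units of the state.
- arm.get_state(): the state, without advancing time (a new reading comes with each control period).
- arm.grab_frame(name): name is "side" or "top" or "wrist"; returns a dict with "image" (480x640x3 uint8, red, green, blue), "depth" (480x640 float32, m along the optical axis (not along the pixel's ray), 0 where there is no reading), "vfov" (degrees; the focal length in pixels is half the picture's height over the tangent of half this angle, whatever the lens; pixels are square), "cx", "cy" (the principal point, pixels), "k1" (the pictures are not rectified: a ray, as slopes to the right and down, at radius r is drawn at 1 + k1 r^2 times it, then the intrinsics apply), "rvec" (rotation vector, rad) and "tvec" (3), from world to camera coordinates, as OpenCV has them. Camera axes: x right, y down, z forward; pixel columns grow to the right and rows downward; lengths in m; the calibration is good to about 2 mm. A picture is of the moment at which its call begins.
- arm.job_done(): hands the job in, once; it reports no verdict.
The state is a dict: "t": time; "q": joint angles; "qd": joint speeds; "joint_efforts": joint torques, N m; "eef_pos": TCP position; "ee_rot": TCP orientation; "force": force on the tool from outside, world axes, zero at the start; "moment": the same for the moment, N m; "width": finger opening in m.
Only numpy, scipy, OpenCV 4.12 (cv2) and the standard library are available. Lean on these libraries where they do the work, as an engineer would, in place of code of your own. Each camera call takes 0.05 s, during which the arm holds its last target.

## Working session

There is one attempt and no reset: what is moved stays moved. The work goes in short steps, Python scripts to look and compute and a shell command to move; the robot and the scene stay as the last step left them, time stands still between calls to the robot, and variables do not carry over. Pictures are saved under pics/ and viewed, and the job is handed in when it is done.

```bash
mkdir -p pics; ls
cat > h.py <<'E'
import numpy as np, cv2, pickle
from station import arm
def grab(n,tag):
    f=arm.grab_frame(n); pickle.dump(f,open(f'{tag}.pkl','wb'))
    cv2.imwrite(f'pics/{tag}.png',f['image'][:,:,::-1]); return f
def cal(f):
    h=f['image'].shape[0]; F=h/2/np.tan(np.radians(f['vfov'])/2)
    R=cv2.Rodrigues(np.array(f['rvec'],float))[0]; return F,R,np.array(f['tvec'],float).ravel()
def rays(f,uv):
    F,R,t=cal(f); uv=np.atleast_2d(uv).astype(float)
    K=np.array([[F,0,f['cx']],[0,F,f['cy']],[0,0,1]])
    p=cv2.undistortPoints(uv[:,None],K,np.array([f['k1'],0,0,0],float))[:,0]
    return p,R,t
def onplane(f,uv,z):
    p,R,t=rays(f,uv); d=np.c_[p,np.ones(len(p))]@R; c=-R.T@t
    s=(z-c[2])/d[:,2]; return c+d*s[:,None]
def cloud(f):
    h,w=f['depth'].shape; v,u=np.mgrid[:h,:w]
    p,R,t=rays(f,np.c_[u.ravel(),v.ravel()]); d=f['depth'].ravel()
    P=(np.c_[p,np.ones(len(p))]*d[:,None]-t)@R; P[d==0]=np.nan
    return P.reshape(h,w,3)
def proj(f,P):
    F,R,t=cal(f);K=np.array([[F,0,f['cx']],[0,F,f['cy']],[0,0,1]])
    return cv2.projectPoints(np.atleast_2d(P).astype(float),cv2.Rodrigues(R)[0],t,K,np.array([f['k1'],0,0,0],float))[0][:,0]
E
python3 - <<'E'
from h import *
for n in('top','side'):
    f=grab(n,n+'0'); F,R,t=cal(f); print(n,F,-R.T@t,R[2],f['k1'])
print(arm.get_state())
E
```

```text
pics
top 434.32509657790393 [0.42475324 0.03410145 0.7620784 ] [ 0.20702517  0.02150144 -0.97809931] 0.009900271000180393
side 488.32129936346695 [ 0.42804353 -0.60813184  0.60731455] [ 0.16598056  0.74992958 -0.64035622] -0.02957613602578159
{'t': 0.1, 'q': array([-8.47884675e-01,  3.59315424e-01,  1.11206089e-02, -3.02038096e-04,
       -1.22408336e+00, -2.88130180e-01]), 'qd': array([ 0.00036215, -0.00170148,  0.00324501, -0.00037897, -0.00028783,
        0.00099931]), 'joint_efforts': array([-2.49794302e-04, -5.84162557e+01,  2.93753314e+01,  7.01566994e+00,
        1.01582502e-02, -8.87229277e-06]), 'eef_pos': array([ 0.28425549, -0.61203035,  0.40380423]), 'ee_rot': array([ 3.14009120e+00, -1.48877280e-04, -2.70691392e+00]), 'force': array([-0.11597435, -0.39933875,  0.33305659]), 'moment': array([ 0.01233114, -0.0240148 , -0.0136405 ]), 'width': 0.08764040086621777}
```

View pics/top0.png

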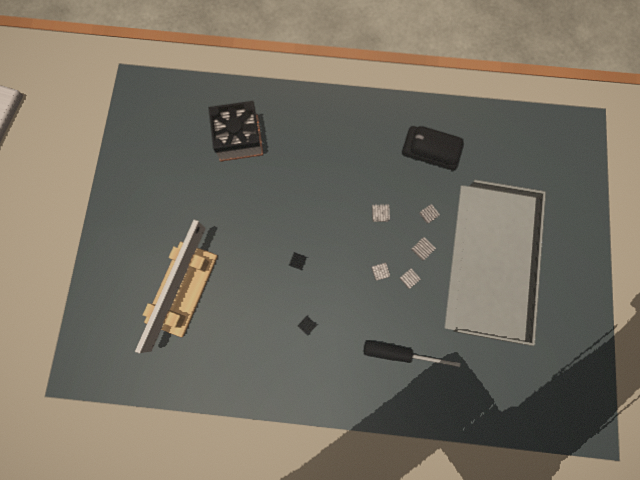

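View pics/side0.png

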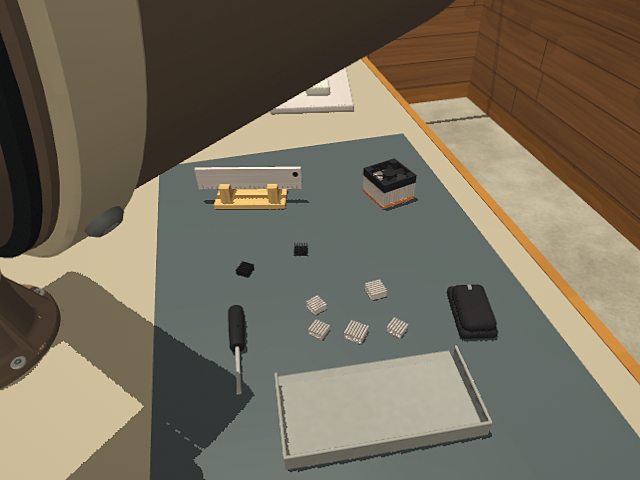

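Run:
```python
from h import *
f=pickle.load(open('top0.pkl','rb')); P=cloud(f)
img=f['image'].astype(int)
def seg(m):
    n,l,s,c=cv2.connectedComponentsWithStats(m.astype(np.uint8)); return [(l==i) for i in range(1,n) if s[i][4]>30]
print('mat z',np.nanmedian(P[240:260,240:280,2]))
# sinks
br=(img.min(2)>115); roi=np.zeros_like(br); roi[195:295,360:445]=1
Z=P[:,:,2]
for nm,m in [('sinks',roi&(Z>0.007)),]:
    for k in seg(m):
        pts=P[k]; r=cv2.minAreaRect((pts[:,:2]*1000).astype(np.float32)); v,u=np.nonzero(k)
        print(nm,'px',u.mean().round(),v.mean().round(),'c',np.round(r[0],1),'sz',np.round(r[1],1),'ang',round(r[2],1),'z',np.nanpercentile(pts[:,2],[5,50,95]).round(4))
for nm,(x0,x1,y0,y1),zm in [('edge',(120,225,210,360),0.065),('cradle',(120,225,210,360),0.008),('tray',(440,560,175,350),0.018),('cooler',(200,270,95,165),.05),('mouse',(395,470,120,175),.012),('driver',(355,470,330,375),.008),('blk',(280,325,245,340),.006)]:
    roi=np.zeros_like(br); roi[y0:y1,x0:x1]=1
    for k in seg(roi&(Z>zm)&(Z<.3)):
        pts=P[k]; r=cv2.minAreaRect((pts[:,:2]*1000).astype(np.float32)); v,u=np.nonzero(k)
        print(nm,'px',u.mean().round(),v.mean().round(),'c',np.round(r[0],1),'sz',np.round(r[1],1),'ang',round(r[2],1),'z',np.nanpercentile(pts[:,2],[5,50,95]).round(4))
for n,uv in dict(floorTL=(460,186),floorTR=(536,196),floorBL=(446,329),floorBR=(528,341)).items(): print(n,onplane(f,uv,.002).round(4))
```

```text
mat z 0.001517393093914734
sinks px 377.0 213.0 c [638.1 -54.9] sz [26.7 14.6] ang 6.0 z [0.0079 0.0142 0.0171]
sinks px 386.0 213.0 c [640.1 -70.4] sz [27.6 10.6] ang 7.1 z [0.0082 0.0146 0.0175]
sinks px 429.0 214.0 c [ 646.2 -148.1] sz [24.1 24.8] ang 41.1 z [0.0075 0.0121 0.0153]
sinks px 424.0 248.0 c [ 581.6 -141. ] sz [27.2 29. ] ang 50.3 z [0.0076 0.0139 0.0176]
sinks px 381.0 271.0 c [534.  -69.5] sz [24.2 24.8] ang 20.6 z [0.0074 0.0129 0.0155]
sinks px 410.0 278.0 c [ 526.7 -120.7] sz [23.5 24.3] ang 44.4 z [0.0077 0.0125 0.0155]
edge px 167.0 287.0 c [469.1 271.2] sz [  9.6 218.8] ang 75.7 z [0.0671 0.0804 0.0831]
cradle px 178.0 290.0 c [469.2 271.5] sz [ 70.7 218.9] ang 75.5 z [0.0118 0.0456 0.0821]
tray px 523.0 261.0 c [ 573.3 -272.1] sz [125.8 267.3] ang 85.8 z [0.0193 0.0303 0.0336]
cooler px 233.0 126.0 c [757.8 213.7] sz [82.4 80.2] ang 14.9 z [0.0508 0.0577 0.0607]
mouse px 434.0 147.0 c [ 770.6 -147.7] sz [105.2  58.5] ang 76.7 z [0.015  0.0339 0.0373]
driver px 463.0 331.0 c [ 446.1 -208.9] sz [18.2  4.3] ang 86.9 z [0.0112 0.0309 0.0331]
driver px 397.0 353.0 c [ 398.2 -130. ] sz [159.9  25.8] ang 85.9 z [0.0159 0.0244 0.0284]
blk px 297.0 260.0 c [537.6  76.4] sz [23.2 24.1] ang 75.2 z [0.0064 0.0123 0.0147]
blk px 307.0 325.0 c [429.5  47.8] sz [23.8 23.5] ang 55.0 z [0.0062 0.0131 0.0156]
floorTL [[ 0.7068 -0.2037  0.002 ]]
floorTR [[ 0.7018 -0.3416  0.002 ]]
floorBL [[ 0.4477 -0.1886  0.002 ]]
floorBR [[ 0.4423 -0.3275  0.002 ]]
```

Run:
```python
from h import *
f=pickle.load(open('top0.pkl','rb'));I=f['image'][:,:,::-1]
cv2.imwrite('pics/c1.png',cv2.resize(I[175:350,355:555],None,fx=4,fy=3.4,interpolation=2))
cv2.imwrite('pics/c2.png',cv2.resize(I[210:360,120:330],None,fx=3.8,fy=3.8,interpolation=2))
```

```text
(no output)
```

View pics/c1.png

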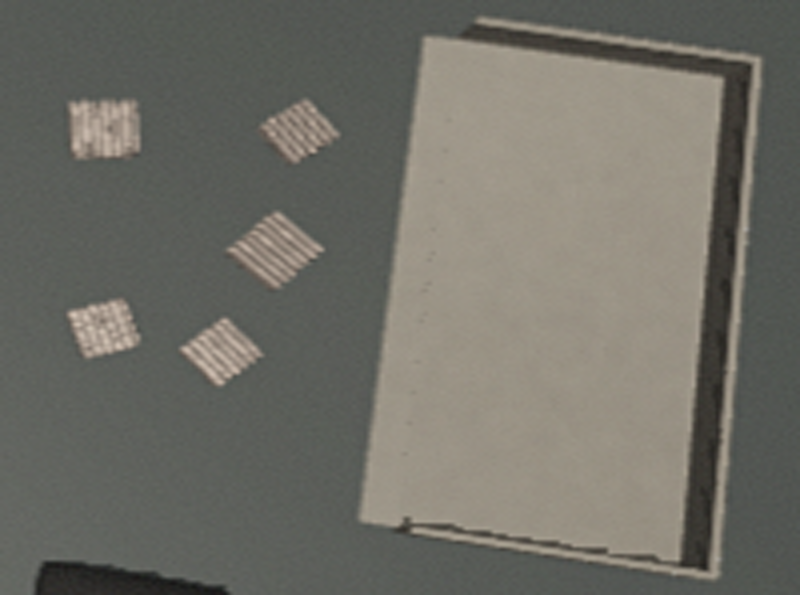

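View pics/c2.png

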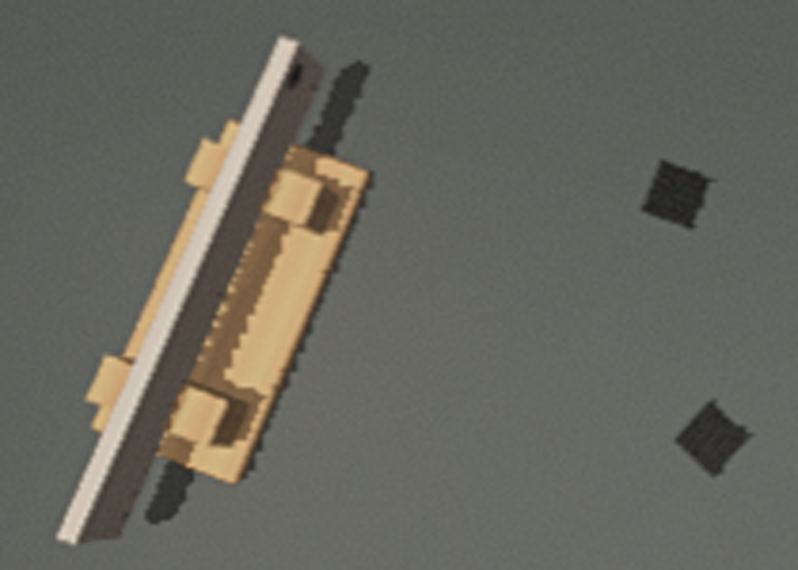

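The top view shows the straightedge at px (167,287) in its cradle and the tray at (495,262). The five silver sinks are at (381,213), (430,213), (424,248), (381,271) and (410,278). Two black finned blocks at (298,261) and (307,325) are the look-alikes. The enlarged crops confirm the silver ones are the job, and I'll carry the bar above the black ones.

Next I'll refine the bar pose and express the sinks in the tray frame.

Run:
```python
from h import *
f=pickle.load(open('top0.pkl','rb'));P=cloud(f);Z=P[:,:,2]
m=np.zeros(Z.shape,bool);m[210:360,120:225]=1;m&=(Z>.076)&(Z<.2)
g=f['image'].min(2); m2=m&(g>130)
for k in(m,m2):
    v,u=np.nonzero(k); W=onplane(f,np.c_[u,v],.080)
    r=cv2.minAreaRect((W[:,:2]*1000).astype(np.float32));print(r, np.median(P[k][:,2]))
O=np.array([.5734,-.2706]);a=np.radians(-94.2);X=np.array([np.cos(a),np.sin(a)]);Y=np.array([-X[1],X[0]])
for s in [(.639,-.0617),(.6462,-.1481),(.5816,-.141),(.534,-.0695),(.5267,-.1207),(.5376,.0764),(.4295,.0478),(.7706,-.1477),(.398,-.13)]:
    d=np.array(s)-O;print(s,np.round([d@X*1000,d@Y*1000]))
for x in(-245,-40): print(x,O+X*x/1000)
# side-view check
f=pickle.load(open('side0.pkl','rb'));P=cloud(f);Z=P[:,:,2]
m=np.zeros(Z.shape,bool);m[155:200,185:310]=1;m&=(Z>.06)&(Z<.2);m&=f['image'].min(2)>140
q=P[m];print('side med z top',np.nanpercentile(q[:,2],98),cv2.minAreaRect((q[:,:2]*1000).astype(np.float32)))
```

```text
((469.1136474609375, 270.88873291015625), (10.29995059967041, 219.10231018066406), 75.4718017578125) 0.08116218922765742
((469.3174743652344, 271.6763000488281), (8.715618133544922, 219.10862731933594), 75.41120910644531) 0.0813865131045784
(0.639, -0.0617) [-213.   50.]
(0.6462, -0.1481) [-128.   64.]
(0.5816, -0.141) [-130.   -1.]
(0.534, -0.0695) [-198.  -54.]
(0.5267, -0.1207) [-146.  -58.]
(0.5376, 0.0764) [-343.  -61.]
(0.4295, 0.0478) [-307. -167.]
(0.7706, -0.1477) [-137.  188.]
(0.398, -0.13) [-127. -185.]
-245 [ 0.59134336 -0.02625795]
-40 [ 0.57632953 -0.23070742]
side med z top 0.08346906514196153 ((469.8216857910156, 272.59234619140625), (13.402355194091797, 218.18052673339844), 75.41443634033203)
```

```bash
python3 -m handwheel '[[1,2,0,0],[2,4,0,-0.08],[2,4,0,-0.08],[2,4,0,-0.08],[2,4,0,-0.08],[2,4,0,-0.08],[2,4,0,-0.08],[2,4,0,-0.08],[1,4,0,-0.08],[0,4,0,-0.05],[0,4,0,0],[0,4,0,0],[0,4,0,0],[0,4,0,0],[0,4,0,0],[0,4,0,0],[0,4,-1,0],[1,4,-2,0],[0.5,4,-2,0],[0,2,-1,0]]' 0 40
```

```text
t: 2.1
eef_pos: [0.4591, 0.1503, 0.3429]
ee_rot: [-3.14, -0.001, 2.888]
force: [-0.6, -0.3, 0.7]
width: 0.0876
```

```bash
python3 -m handwheel '[[0.3,4,0,0],[0.3,4,0,0],[0.4,3,-1,0],[0,1.2,-1,0],[0,0,-1,0],[0,0,0,0],[0,0,0,0]]' 0 40
python3 - <<'E'
from h import *
s=arm.get_state();print(s['eef_pos'],s['ee_rot'])
f=grab('wrist','w1');F,R,t=cal(f);print(-R.T@t,R[2])
E
```

```text
t: 2.8
eef_pos: [0.4692, 0.2688, 0.3145]
ee_rot: [-3.141, -0.0, 2.886]
force: [1.0, -0.2, 0.3]
width: 0.0877
[0.46917692 0.2687798  0.31449642] [-3.14061243e+00 -4.09447265e-04  2.88570304e+00]
[0.3940616  0.2886235  0.29470003] [ 0.27404972 -0.07232173 -0.95899235]
```

View pics/w1.png

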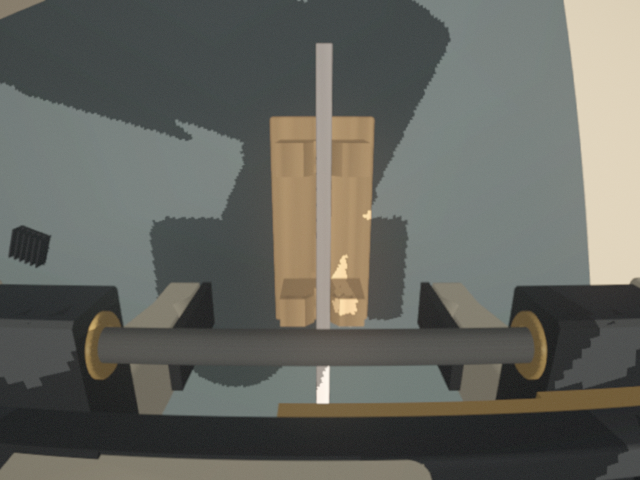

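The wrist view shows the bar as a vertical stripe at column 324, running through both uprights, with the open fingers on either side (212 and 420). I'll measure its line precisely, along with the slots.

```bash
cat > bar.py <<'E'
from h import *
def barline(f,rows,z,c0=324,half=25,thr=None):
    g=cv2.cvtColor(f['image'],cv2.COLOR_RGB2GRAY).astype(float); P=[]
    L=[];Rr=[]
    for v in rows:
        d=np.gradient(cv2.GaussianBlur(g[v:v+1],(5,1),0)[0]); s=slice(c0-half,c0+half)
        L.append((c0-half+np.argmax(d[s]),v));Rr.append((c0-half+np.argmin(d[s]),v))
    return np.array(L),np.array(Rr)
E
python3 - <<'E'
from bar import *
f=pickle.load(open('w1.pkl','rb'))
L,R=barline(f,range(50,280,6),.08)
print(L[::5].T,R[::5].T)
d=np.array([np.cos(-.2546),np.sin(-.2546)]);n=np.array([-d[1],d[0]]);C=np.array([.46918,.26878])
for nm,E in(('L',L),('R',R)):
    W=onplane(f,E,.080)[:,:2]; s=(W-C)@d;o=(W-C)@n
    p=np.polyfit(s,o,1);k=abs(np.polyval(p,s)-o)<.0015;p=np.polyfit(s[k],o[k],1);print(nm,'offset at center mm',p[1]*1000,'slope',p[0],k.sum(),s.min(),s.max())
print(((onplane(f,[(324,43.5)],.08)[0,:2]-C)@d))
I=f['image'][:,:,::-1];cv2.imwrite('pics/w1c.png',cv2.resize(I[30:330,250:400],None,fx=2,fy=2))
E
```

```text
[[315 315 315 316 313 316 316 339]
 [ 50  80 110 140 170 200 230 260]] [[332 332 331 331 330 330 330 346]
 [ 50  80 110 140 170 200 230 260]]
L offset at center mm 1.2918121127974505 slope 0.013664470025000649 20 -0.10884825705309097 0.010979178482766616
R offset at center mm 7.319025593959727 slope -0.008813825445782495 16 -0.10884775228635804 0.011000479115372393
-0.11187192942525112
```

View pics/w1c.png

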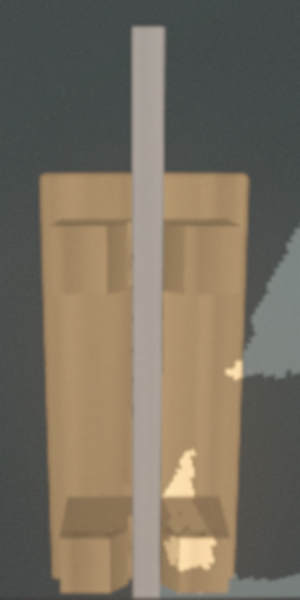

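```bash
python3 -m handwheel '[[0,0.4,-1,0],[0,0,-2,0],[0,0,-2,0],[0,0,-2,0],[0,0,-1,0],[0,0,-0.5,0],[0,0,-0.2,0],[0,0,0,0],[0,0,0,0]]' 0 40
python3 - <<'E'
from h import *
s=arm.get_state();print(s['eef_pos'],s['ee_rot'],s['force'])
f=grab('wrist','w2')
E
```

```text
t: 3.75
eef_pos: [0.4695, 0.274, 0.2284]
ee_rot: [3.14, 0.001, 2.886]
force: [-0.4, -0.1, 0.4]
width: 0.0878
[0.46953849 0.2740398  0.22841707] [3.14039774e+00 6.52890213e-04 2.88645479e+00] [-0.36018614 -0.06022868  0.38437668]
```

View pics/w2.png

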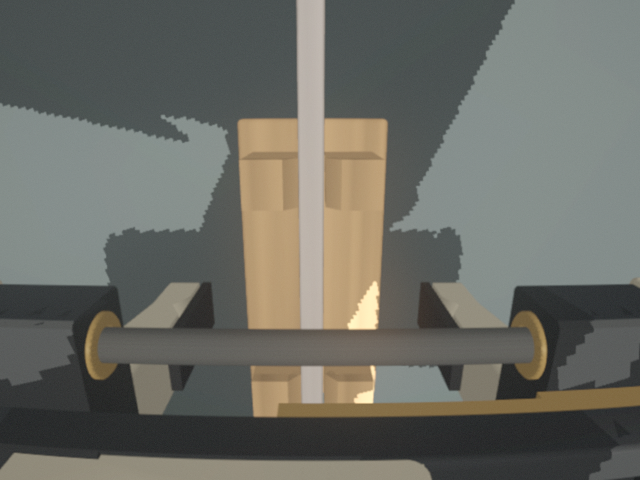

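The bar is at column about 312 and the finger midline is at 316, so the gripper sits about 1.3 mm too far in +y. I'll shift it and close.

```bash
python3 -m handwheel '[[0,-0.15,-0.1,0],[0,0,0,0],[0,0,0,0]]' 0 40;python3 -m handwheel '[[0,0,0,0],[0,0,0,0],[0,0,0,0],[0,0,0,0],[0,0,0,0],[0,0,0,0],[0,0,0,0],[0,0,0,0]]' 1 45
python3 - <<'E'
from h import *
for i in range(3):
    f=grab('wrist','w3')
    s=arm.get_state();print(s['eef_pos'],s['ee_rot'],s['force'],s['moment'],s['width'])
E
```

```text
t: 4.1
eef_pos: [0.4693, 0.2723, 0.2268]
ee_rot: [3.141, 0.0, 2.886]
force: [0.5, 0.0, 0.1]
width: 0.088
t: 4.9
eef_pos: [0.4693, 0.2723, 0.2267]
ee_rot: [3.142, -0.0, 2.886]
force: [-0.2, -0.3, -0.2]
width: 0.0289
[0.46928132 0.27231544 0.22665921] [ 3.14154618e+00 -8.88613138e-06  2.88639293e+00] [-0.72115249  0.66341884 -0.024     ] [-0.03392546 -0.02780113  0.03917731] 0.025420441986017617
[0.46931698 0.27232434 0.22667372] [3.14155774e+00 2.12921397e-05 2.88638729e+00] [-0.03004554  0.91259216  0.47372748] [-0.01140254 -0.03438591 -0.01546822] 0.02104189145859281
[0.46929378 0.27232566 0.22668513] [3.14159109e+00 6.18161616e-06 2.88640691e+00] [-0.21482515 -0.24100185 -0.14615008] [ 0.03738298 -0.01231976 -0.02228226] 0.017243022466908637
```

View pics/w3.png

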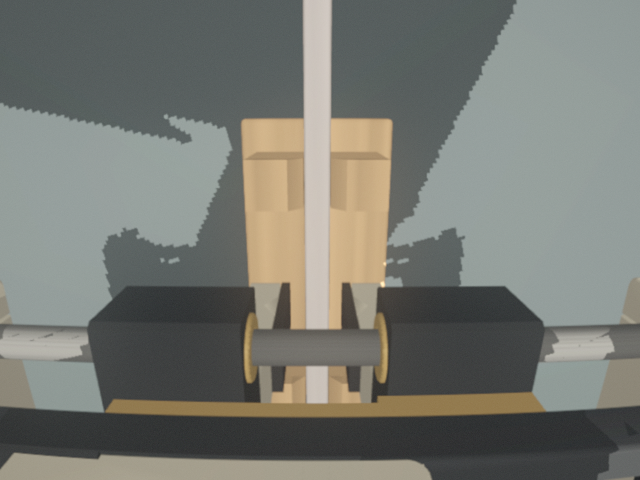

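The bar at column 317 now sits centred between the fingers (291 and 342). I'll finish closing.

```bash
python3 -m handwheel '[[0,0,0,0],[0,0,0,0],[0,0,0,0],[0,0,0,0],[0,0,0,0]]' 1 45
python3 - <<'E'
from h import *
f=grab('wrist','w4')
s=arm.get_state();print(s['eef_pos'],s['ee_rot'],s['force'],s['moment'],s['width'])
I=f['image'][:,:,::-1];cv2.imwrite('pics/w4c.png',cv2.resize(I[100:300,220:410],None,fx=3,fy=3,interpolation=2))
E
```

```text
t: 5.55
eef_pos: [0.4693, 0.2724, 0.2267]
ee_rot: [3.142, 0.0, 2.886]
force: [-0.7, -0.2, 0.0]
width: 0.0078
[0.46932683 0.27235775 0.22667773] [3.14150467e+00 5.02653156e-05 2.88644155e+00] [ 0.56672915 -0.2624228   0.94056021] [ 0.07587367 -0.05807341  0.01051277] 0.007802181983344605
```

View pics/w4c.png

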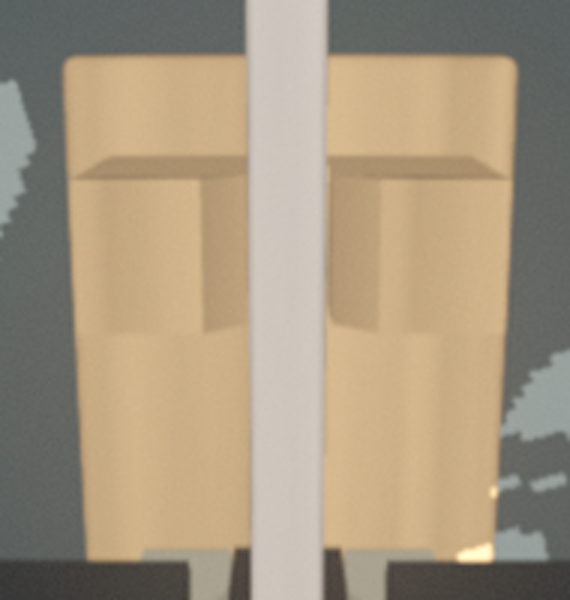

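Gripped, at 7.8 mm width. The home TCP is (0.4693, 0.2724, 0.2267), yaw 2.8864, with the bar bottom 30 mm above the mat. Now I'll lift and carry it behind the sinks.

```bash
python3 -m handwheel '[[0,0,0.5,0],[0,0,1,0],[0,0,2,0],[0,0,2.5,0],[0,0,2,0],[0.8,-1.8,0,0.02],[1.5,-3.6,0,0.03],[1.5,-3.6,0,0.03],[1.5,-3.6,0,0.03],[1.5,-3.6,0,0.03],[1.5,-3.6,0,0.03],[1.5,-3.6,0,0.02],[1.5,-3.6,0,0],[0.7,-1.8,0,0],[0.26,-0.37,0,0],[0,0,0,0],[0,0,0,0]]' 1 45
python3 - <<'E'
from h import *
s=arm.get_state();print(s['eef_pos'],s['ee_rot'],s['force'],s['width'])
f=grab('top','t2')
E
```

```text
t: 7.3
eef_pos: [0.5916, -0.0188, 0.3069]
ee_rot: [3.141, -0.0, 3.077]
force: [-0.5, 0.6, -3.4]
width: 0.0081
[ 0.59159511 -0.01882875  0.30689977] [ 3.14135748e+00 -3.93652443e-05  3.07658955e+00] [-0.45426491  0.63865023 -3.40281211] 0.00812011101657665
```

View pics/t2.png

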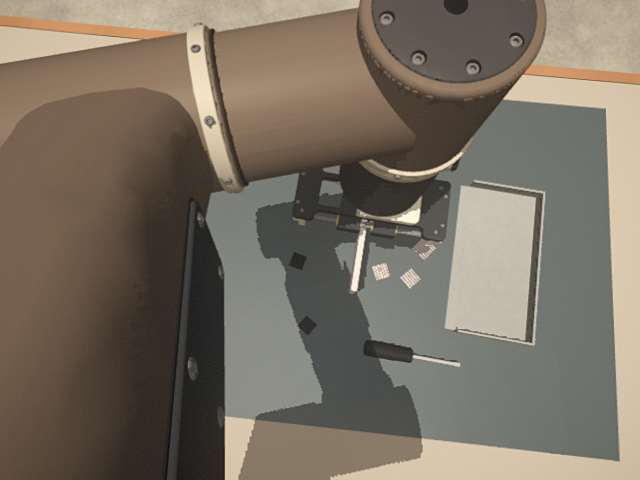

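The top view shows the bar behind the sinks, at px (360,260), clear of the black look-alikes. I'll descend partway and check from the side.

```bash
python3 -m handwheel '[[0,0,-2,0],[0,0,-3,0],[0,0,-2,0],[0,0,-1,0],[0,0,-1,0],[0,0,-0.5,0],[0,0,0,0],[0,0,0,0]]' 1 45
python3 - <<'E'
from h import *
s=arm.get_state();print(s['eef_pos'],s['ee_rot'],s['force'],s['width'])
f=grab('side','s2')
E
```

```text
t: 8.15
eef_pos: [0.5922, -0.0192, 0.2123]
ee_rot: [3.141, 0.001, 3.077]
force: [0.5, -0.8, -2.4]
width: 0.0076
[ 0.59223026 -0.01922864  0.21234265] [3.14138933e+00 9.90141686e-04 3.07666979e+00] [ 0.49104534 -0.84039955 -2.37217104] 0.00756765731271142
```

View pics/s2.png

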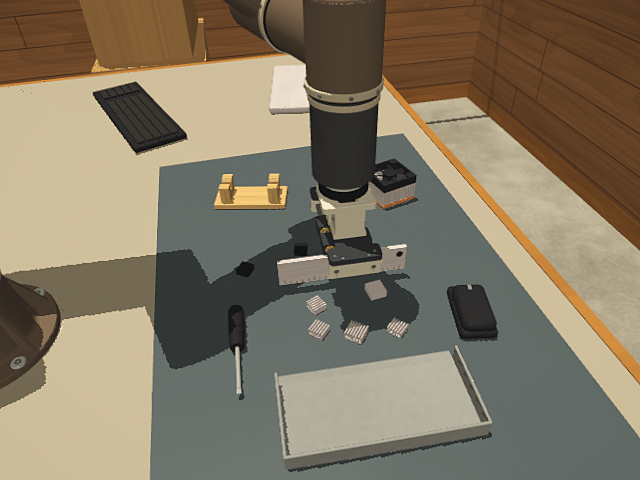

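The side view shows the bar parallel to the mouth, behind all five sinks at px (317-397, 290-330). I'll lower it to about 4 mm above the mat and sweep the first part.

```bash
python3 -m handwheel '[[0,0,-0.6,0],[0,0,-0.55,0],[0,0,0,0],[0,-0.5,0,0],[-0.06,-0.8,0,0],[-0.06,-1,0,0],[-0.06,-1,0,0],[-0.06,-1,0,0],[-0.06,-1,0,0],[-0.06,-1,0,0],[-0.06,-1,0,0],[-0.06,-1,0,0],[-0.06,-1,0,0],[-0.06,-1,0,0],[-0.06,-0.7,0,0],[0,-0.3,0,0],[0,0,0,0]]' 1 45
python3 - <<'E'
from h import *
s=arm.get_state();print(s['eef_pos'],s['ee_rot'],s['force'],s['width'])
f=grab('side','s3')
E
```

```text
t: 9.9
eef_pos: [0.5853, -0.1328, 0.2001]
ee_rot: [-3.142, -0.0, 3.076]
force: [0.3, -0.5, -2.6]
width: 0.0074
[ 0.58526503 -0.13283369  0.20011849] [-3.14152881e+00 -6.78194821e-05  3.07580983e+00] [ 0.31136966 -0.48997033 -2.56592652] 0.007386251122443114
```

View pics/s3.png

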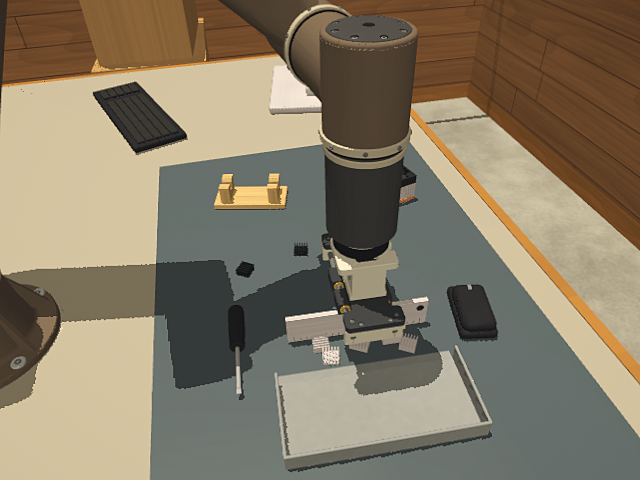

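The group is moving together: two sinks stack at px (320-331, 345-355), with others under the gripper and one at (408,345). I'll raise 1 mm and continue slowly over the lip.

```bash
python3 -m handwheel '[[0,-0.3,0.1,0],[-0.03,-0.6,0,0],[-0.03,-0.6,0,0],[-0.03,-0.6,0,0],[-0.04,-0.6,0,0],[-0.04,-0.6,0,0],[-0.04,-0.6,0,0],[-0.04,-0.6,0,0],[-0.04,-0.6,0,0],[-0.04,-0.5,0,0],[0,0,0,0]]' 1 45
python3 - <<'E'
from h import *
s=arm.get_state();print(s['eef_pos'],s['ee_rot'],s['force'],s['width'])
f=grab('side','s4')
E
```

```text
t: 11.05
eef_pos: [0.5819, -0.1891, 0.2011]
ee_rot: [-3.141, -0.0, 3.076]
force: [-0.3, 0.6, -2.9]
width: 0.0081
[ 0.58189099 -0.18905608  0.20111847] [-3.14149260e+00 -1.00107789e-04  3.07578734e+00] [-0.25994371  0.6257577  -2.89450328] 0.008053741438346054
```

View pics/s4.png

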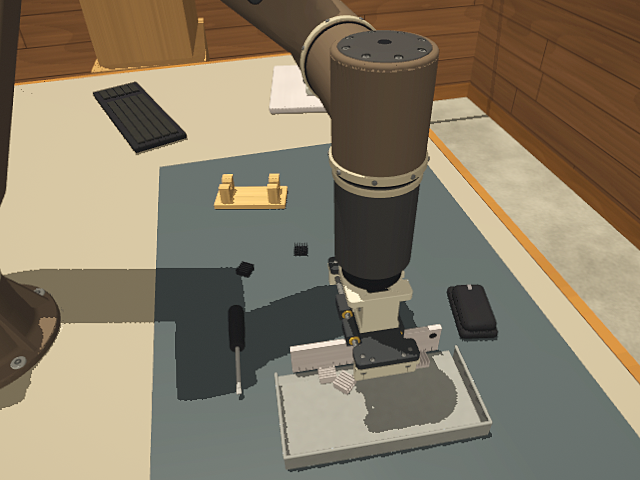

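The bar is crossing the lip, with the sinks riding up ahead of it at px (328-345, 375-382) and the tray in place. I'll push another 40 mm.

```bash
python3 -m handwheel '[[-0.02,-0.3,0,0],[-0.03,-0.5,0.05,0],[-0.03,-0.5,0,0],[-0.03,-0.5,0,0],[-0.03,-0.5,0,0],[-0.03,-0.5,0,0],[-0.03,-0.5,0,0],[-0.02,-0.4,0,0],[0,-0.2,0,0],[0,-0.1,0,0],[0,0,0,0],[0,0,0,0]]' 1 45
python3 - <<'E'
from h import *
s=arm.get_state();print(s['eef_pos'],s['ee_rot'],s['force'],s['width'])
f=grab('side','s5')
f=grab('wrist','w5')
f=grab('top','t5')
E
```

```text
t: 12.3
eef_pos: [0.5798, -0.2283, 0.2016]
ee_rot: [-3.142, -0.0, 3.077]
force: [0.9, -0.2, -2.5]
width: 0.0078
[ 0.5797945  -0.22832212  0.20163016] [-3.14152214e+00 -1.05869049e-04  3.07651205e+00] [ 0.88412248 -0.1526242  -2.51570333] 0.007751278931873726
```

View pics/s5.png

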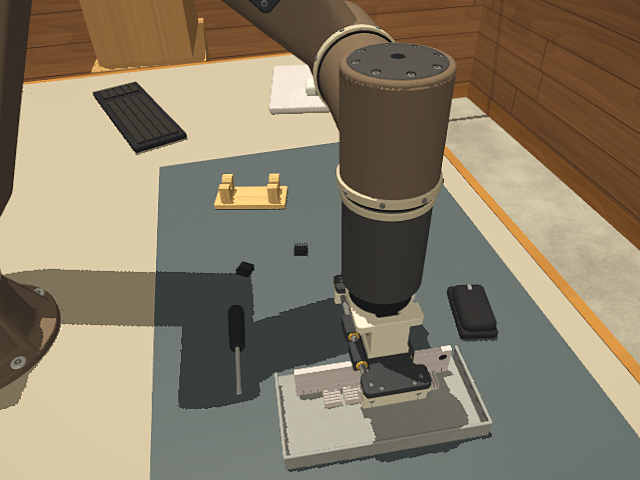

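View pics/w5.png

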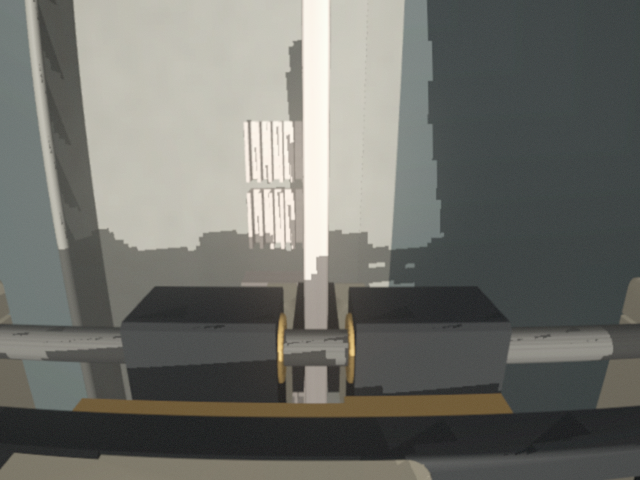

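View pics/t5.png

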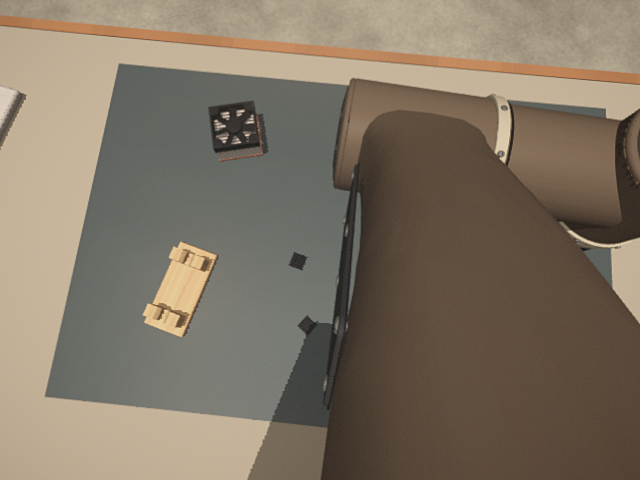

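The wrist view shows two sinks flat against the bar at px (273,150) and (272,218), well past the floor line at column 363. The top view shows the empty cradle, so I can check its slot. I'll back off 4 mm, lift, and check the tray.

```bash
python3 -m handwheel '[[0.01,0.2,0,0],[0.01,0.2,0,0],[0,0,0.5,0],[0,0,1,0],[0,0,2,0],[0,0,3,0],[0,0,2,0],[0,3,1,0],[0,4,0.5,0],[0,4,0.7,0],[0,2,0,0],[0,0,0,0]]' 1 45
python3 - <<'E'
from h import *
s=arm.get_state();print(s['eef_pos'],s['ee_rot'],s['force'],s['width'])
f=grab('side','s6')
cv2.imwrite('pics/s6c.png',cv2.resize(f['image'][330:475,260:500,::-1],None,fx=3.2,fy=3.2,interpolation=2))
f=grab('wrist','w6')
f=pickle.load(open('t5.pkl','rb'))
cv2.imwrite('pics/t5c.png',cv2.resize(f['image'][235:345,135:225,::-1],None,fx=5,fy=5,interpolation=2))
E
```

```text
t: 13.65
eef_pos: [0.5802, -0.092, 0.3102]
ee_rot: [3.141, 0.002, 3.079]
force: [-0.9, -0.0, -2.2]
width: 0.0076
[ 0.58016054 -0.0920452   0.31023586] [3.14092337e+00 2.14834559e-03 3.07934285e+00] [-0.88220241 -0.0192611  -2.18537039] 0.0076302204141971575
```

View pics/s6c.png

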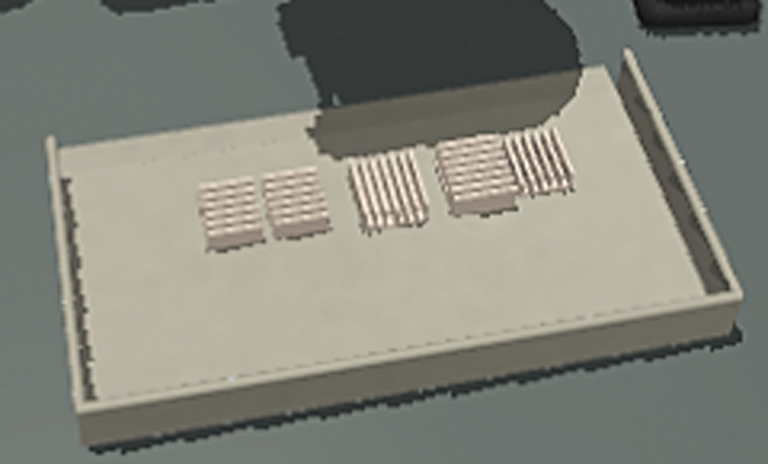

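View pics/w6.png

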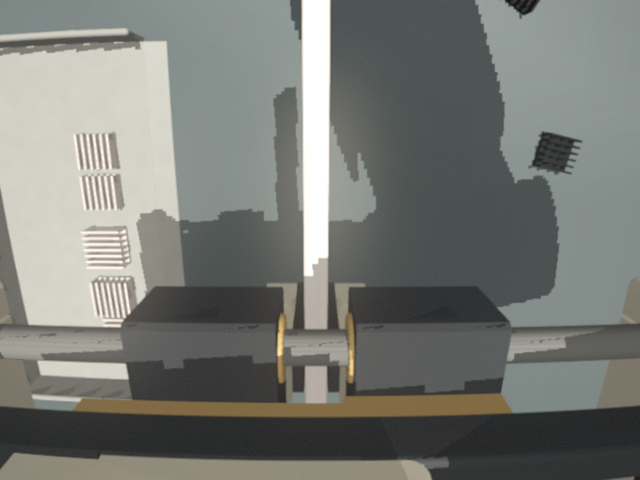

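View pics/t5c.png

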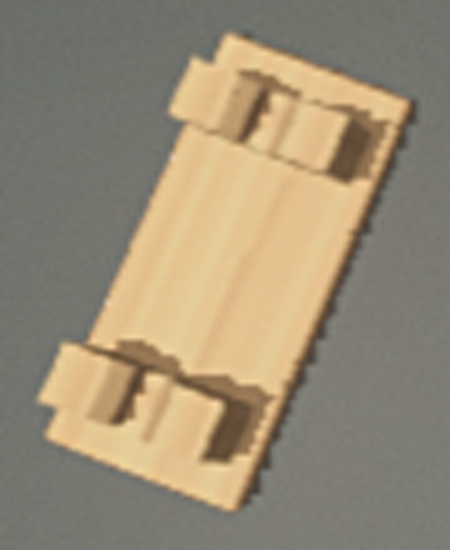

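All five sinks lie flat in the tray, side by side in one row and well behind the lip line, at crop px (232,212), (296,200), (388,190), (480,172) and (540,160). The tray hasn't moved. Now I'll take the bar back to the cradle.

```bash
python3 -m handwheel '[[-0.5,1.8,0,0],[-1.1,3.6,0,-0.02],[-1.1,3.6,0,-0.03],[-1.1,3.6,0,-0.03],[-1.1,3.6,0,-0.03],[-1.1,3.6,0,-0.03],[-1.1,3.6,0,-0.03],[-1.1,3.6,0,-0.02],[-1.1,3.6,0,0],[-1.1,3.6,0,0],[-0.6,1.8,0,0],[0,0,0,0],[0,0,0,0],[0,0,0,0],[0,0,0,0]]' 1 45
python3 - <<'E'
from h import *
f=grab('wrist','w7')
f=grab('top','t7')
s=arm.get_state();print(s['eef_pos'],s['ee_rot'],s['force'],s['width'])
E
```

```text
t: 15.25
eef_pos: [0.4704, 0.2645, 0.3087]
ee_rot: [-3.141, -0.0, 2.885]
force: [-0.6, 0.0, -2.8]
width: 0.0075
[0.47031286 0.26479003 0.30870892] [-3.14149350e+00 -1.74681666e-05  2.88512377e+00] [ 0.03468228  0.21652737 -1.76910043] 0.007692634470586355
```

View pics/w7.png

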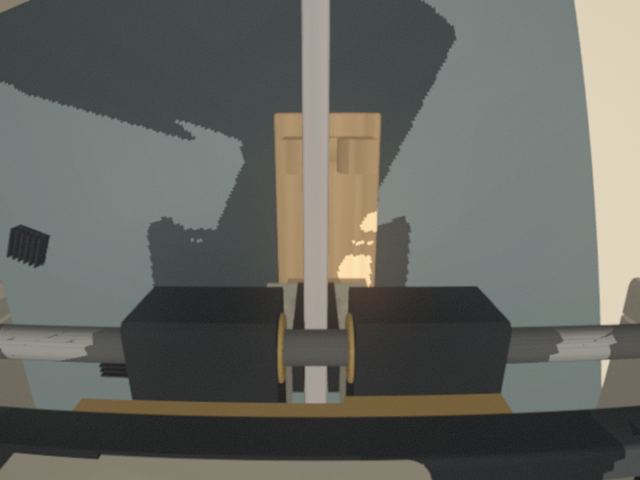

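The wrist view shows the bar held squarely at column 316, with the cradle about 12 px to the right. I still need about 7.7 mm in +y, which I'll correct while lowering to just above the uprights.

```bash
python3 -m handwheel '[[-0.1,0.77,0,0.001],[0,0,-1,0],[0,0,-2,0],[0,0,-1,0],[0,0,-0.5,0],[0,0,0,0],[0,0,0,0],[0,0,0,0]]' 1 45
python3 - <<'E'
from h import *
a=[]
for i in range(3):
    f=grab('wrist','w8');s=arm.get_state();a.append(np.r_[s['eef_pos'],s['ee_rot'][2],s['force']])
print(np.mean(a,0).round(5), np.array([.46932,.27235,.22668,2.88643]))
I=f['image'][:,:,::-1];cv2.imwrite('pics/w8c.png',cv2.resize(I[100:300,220:410],None,fx=3,fy=3,interpolation=2))
E
```

```text
t: 16.15
eef_pos: [0.4692, 0.2736, 0.2643]
ee_rot: [3.141, 0.001, 2.888]
force: [1.0, 0.4, -1.9]
width: 0.008
[ 0.46915  0.27346  0.26426  2.88746  0.17997  0.19052 -2.32983] [0.46932 0.27235 0.22668 2.88643]
```

View pics/w8c.png

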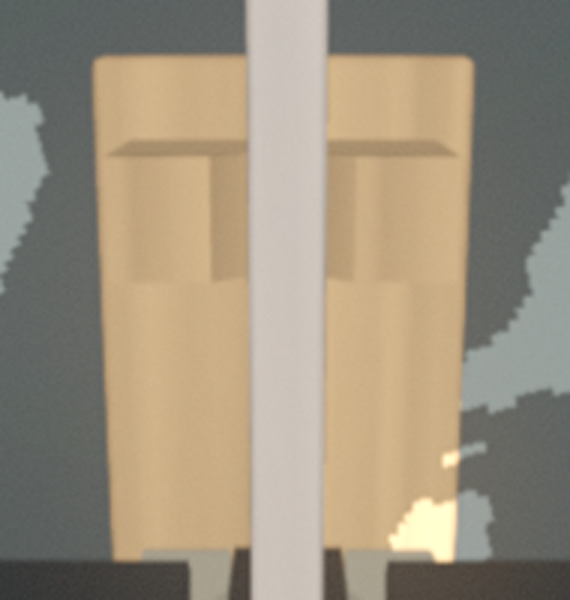

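The bar sits in the gripper exactly as before (columns 246–327). I'll trim 1.1 mm in y and recheck before entering the slots.

```bash
python3 -m handwheel '[[0.02,-0.11,-0.5,-0.001],[0,0,-0.6,0],[0,0,0,0],[0,0,0,0],[0,0,0,0],[0,0,0,0]]' 1 45
python3 - <<'E'
from h import *
a=[]
for i in range(3):
    f=grab('wrist','w9');s=arm.get_state();a.append(np.r_[s['eef_pos'],s['ee_rot'][2],s['force']])
print(np.mean(a,0).round(5), np.array([.46932,.27235,.22668,2.88643]))
E
```

```text
t: 16.9
eef_pos: [0.4693, 0.2723, 0.2528]
ee_rot: [3.141, 0.0, 2.886]
force: [-0.0, -0.0, -2.1]
width: 0.008
[ 0.46924  0.27227  0.2528   2.88645  0.2143   0.39636 -2.41535] [0.46932 0.27235 0.22668 2.88643]
```

The pose matches home to 0.1 mm. Lowering 2.61 cm gently.

```bash
python3 -m handwheel '[[0,0,-0.5,0],[0,0,-0.5,0],[0,0,-0.5,0],[0,0,0,0],[0,0,0,0]]' 1 45;  python3 -m handwheel '[[0,0,-0.3,0],[0,0,-0.3,0],[0,0,-0.2,0],[0,0,-0.1,0],[0,0,-0.1,0],[0,0,0,0],[0,0,0,0],[0,0,0,0]]' 1 45
python3 - <<'E'
from h import *
a=[]
for i in range(3):
    f=grab('wrist','w10');s=arm.get_state();a.append(np.r_[s['eef_pos'],s['ee_rot'][2],s['force']])
print(np.mean(a,0).round(5), np.array([.46932,.27235,.22668,2.88643]))
I=f['image'][:,:,::-1];cv2.imwrite('pics/w10c.png',cv2.resize(I[100:300,220:410],None,fx=3,fy=3,interpolation=2))
f=grab('side','s10');cv2.imwrite('pics/s10c.png',cv2.resize(f['image'][130:230,170:330,::-1],None,fx=5,fy=5,interpolation=2))
E
```

```text
t: 17.55
eef_pos: [0.4692, 0.2722, 0.2373]
ee_rot: [-3.141, -0.0, 2.887]
force: [-0.2, 0.5, -1.5]
width: 0.008
t: 18.35
eef_pos: [0.4692, 0.2722, 0.2277]
ee_rot: [3.141, 0.0, 2.886]
force: [-0.6, 0.3, -2.2]
width: 0.0083
[ 0.46922  0.27223  0.22775  2.8864  -0.03855 -0.20406 -2.42739] [0.46932 0.27235 0.22668 2.88643]
```

View pics/w10c.png

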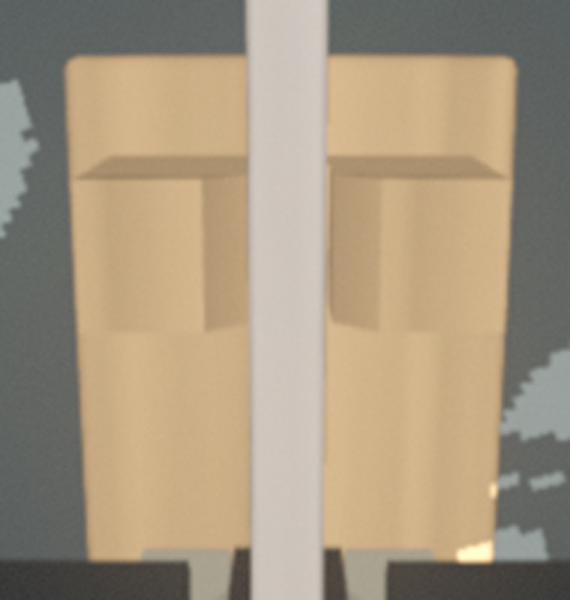

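View pics/s10c.png

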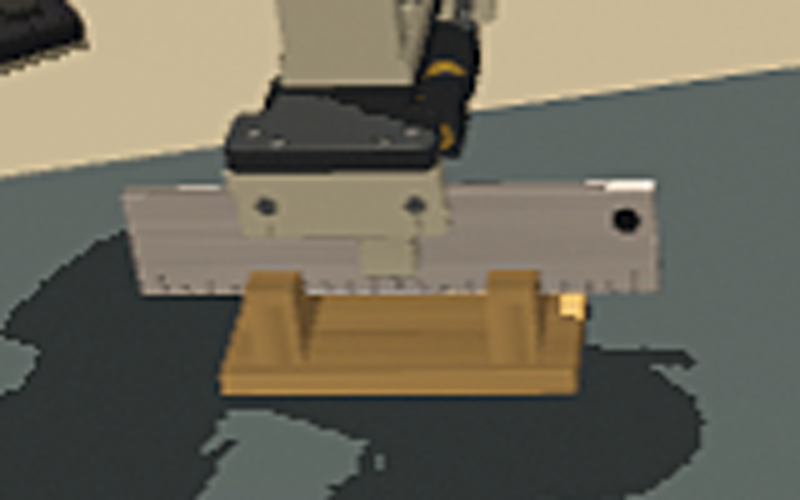

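The wrist view matches the original one: the bar is in the slot and symmetric. The side view shows it level across both uprights. It's 1.1 mm from seating.

```bash
python3 -m handwheel '[[0.01,0.01,-0.06,0],[0,0,-0.05,0],[0,0,0,0],[0,0,0,0],[0,0,0,0]]' 1 45
python3 - <<'E'
from h import *
f=pickle.load(open('t5.pkl','rb'));P=cloud(f);Z=P[:,:,2]
m=np.zeros(Z.shape,bool);m[235:345,135:225]=1
for lo,hi,z in((.040,.1,.048),(.006,.1,None)):
    k=m&(Z>lo)&(Z<hi); v,u=np.nonzero(k); q=P[k][:,:2] if z is None else onplane(f,np.c_[u,v],z)[:,:2]
    print(cv2.minAreaRect((q*1000).astype(np.float32)),np.median(P[k][:,2]))
E
```

```text
t: 19.05
eef_pos: [0.4693, 0.2723, 0.2267]
ee_rot: [3.141, 0.0, 2.886]
force: [-0.4, -0.5, 0.9]
width: 0.0082
((468.98370361328125, 270.8619079589844), (58.822296142578125, 119.9380111694336), 75.4341812133789) 0.048896272266939274
((480.72601318359375, 248.34768676757812), (109.4803237915039, 184.37881469726562), 75.29275512695312) 0.014084143027963738
```

The force went from -2.4 to +0.9 N, so the bar is seated. The uprights' centre in the same camera is (0.469, 0.271), which matches the bar. Releasing.

```bash
python3 -m handwheel '[[0,0,0,0],[0,0,0,0],[0,0,0,0],[0,0,0,0],[0,0,0,0],[0,0,0,0],[0,0,0,0],[0,0,0,0],[0,0,0,0],[0,0,0,0],[0,0,0,0],[0,0,0,0]]' 0 45
python3 - <<'E'
from h import *
f=grab('wrist','w11');I=f['image'][:,:,::-1];cv2.imwrite('pics/w11c.png',cv2.resize(I[60:330,190:430],None,fx=2.2,fy=2.2,interpolation=2))
E
```

```text
t: 20.25
eef_pos: [0.4693, 0.2723, 0.2265]
ee_rot: [-3.142, -0.0, 2.886]
force: [0.7, -0.6, -0.1]
width: 0.0876
```

View pics/w11c.png

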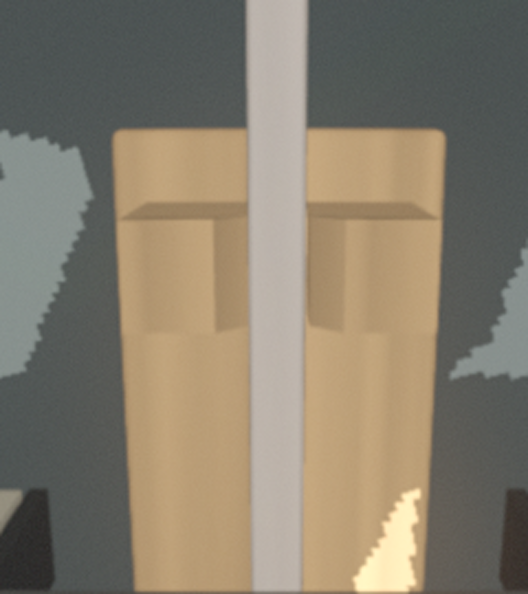

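The bar stands upright in the slot and the fingers are clear. I'll retreat straight up, move out of the view, and make a final check.

```bash
python3 -m handwheel '[[0,0,0.5,0],[0,0,1.5,0],[0,0,3,0],[0,0,4,0],[0,0,4,0],[0,0,4,0],[0,-2,2,0],[0,-4,0,0],[0,-4,0,0],[0,-4,0,0],[0,-4,0,0],[0,-4,0,0],[0,-4,0,0],[0,-4,0,0],[0,-4,0,0],[0,-4,0,0],[-0.5,-4,0,0],[-0.5,-4,0,0],[-0.5,-4,0,0],[0,0,0,0]]' 0 45;python3 -m handwheel '[[-1,-4,0,0],[-2,-4,0,0],[-2,-4,0,0],[-2,-4,0,0],[-2,-4,0,0],[-2,-4,0,0],[-2,-4,0,0],[-1,-4,0,0],[0,0,0,0],[0,0,0,0]]' 0 45
python3 - <<'E'
from h import *
f=grab('top','t12');P=cloud(f);Z=P[:,:,2]; g=f['image'].min(2)
def bx(x0,x1,y0,y1,zm,zp=None,bright=None):
    roi=np.zeros(Z.shape,bool);roi[y0:y1,x0:x1]=1;roi&=(Z>zm)&(Z<.3)
    if bright: roi&=g>bright
    n,l,s,c=cv2.connectedComponentsWithStats(roi.astype(np.uint8))
    for i in range(1,n):
        if s[i][4]<40: continue
        k=l==i;v,u=np.nonzero(k);q=onplane(f,np.c_[u,v],zp)[:,:2] if zp else P[k][:,:2]
        r=cv2.minAreaRect((q*1000).astype(np.float32));print(np.round(r[0],1),np.round(r[1],1),round(r[2],1),np.nanmedian(P[k][:,2]).round(4))
for nm,a in dict(bar=(120,225,210,360,.076,.08,130),tray=(440,560,175,350,.018),cooler=(200,270,95,165,.05),mouse=(395,470,120,175,.012),driver=(355,470,330,375,.008),blk=(280,325,245,340,.006),sinks=(450,528,195,330,.009)).items(): print(nm);bx(*a)
grab('side','s12')
E
```

```text
t: 22.3
eef_pos: [0.4533, -0.2311, 0.4167]
ee_rot: [-3.141, -0.0, 2.882]
force: [-0.3, 0.8, -0.9]
width: 0.088
t: 23.3
eef_pos: [0.314, -0.5481, 0.416]
ee_rot: [3.141, -0.001, 2.885]
force: [0.5, 0.9, 0.4]
width: 0.088
bar
[469.2 271.2] [  8.7 219.1] 75.4 0.0814
tray
[ 573.3 -271.5] [125.4 267.1] 86.0 0.0303
cooler
[758.  213.6] [83.1 80. ] 14.8 0.0577
mouse
[ 770.2 -147.6] [105.5  57.8] 76.5 0.0338
driver
[ 446.2 -208.7] [18.1  4.4] 85.8 0.031
[ 398.3 -129.6] [159.2  25.7] 85.9 0.0243
blk
[537.7  76.1] [23.5 24.2] 74.2 0.0128
[429.6  47.7] [23.9 23.1] 54.7 0.0131
sinks
[ 638.  -252.4] [29.3 55.7] 85.5 0.0151
[ 585.4 -249. ] [29.4 28.9] 89.1 0.0159
[ 545.  -244.2] [24.7 24.2] 84.9 0.0142
[ 516.6 -242. ] [24.4 23.9] 85.9 0.0145
```

View pics/t12.png

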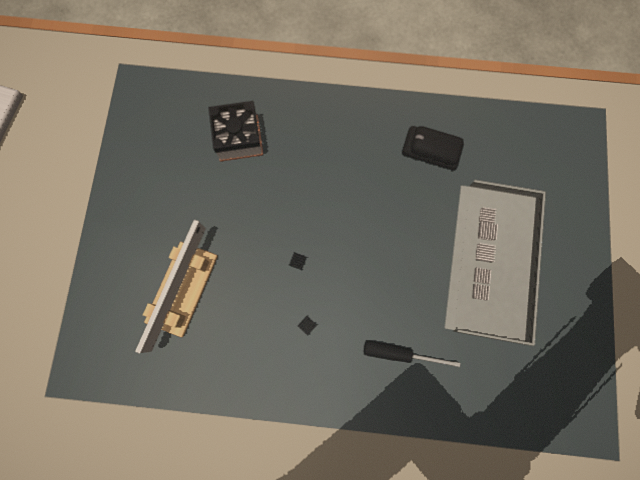

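View pics/s12.png

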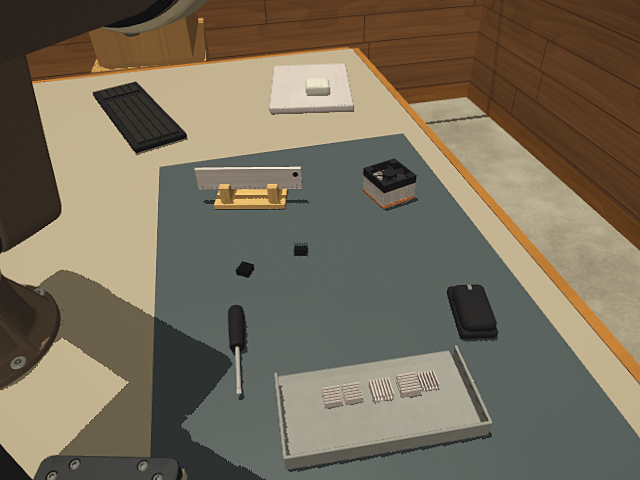

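Everything checks out: five sinks flat at px (480–490, 215–290), tray and bystanders within 1 mm of their start, bar home. Handing in.

```bash
python3 -c "
from station import arm
print(arm.job_done())"
```

```text
the job is handed in; nothing more can be done
None
```

The job is done and handed in at about 23 s of the 61 s allowed. I gripped the straightedge at its middle and swept all five silver heat sinks over the lip together. I then put it back in the cradle's two slots, let go and moved the arm clear.

What the last checks showed:
- **Heat sinks:** all five lie flat in one row, with their rear edges about 17 mm behind the start of the flat floor. No robot contact showed in the pictures or force readings. Two of the five touch each other, so the last measurement saw them as one blob; the pictures show them as separate.
- **Tray and bystanders:** the tray, cooler, mouse, screwdriver and both black look-alikes measure within 1 mm of where they started.
- **Straightedge:** it stands upright, within 0.5 mm of its original position in the top camera.
- **Disagreements:** the top and wrist cameras differed by about 1.2 mm on the bar's position, and so did the bar and slot centres by 0.5–0.7 mm in the top view. Both are within the cameras' stated 2 mm accuracy.

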